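# Sweep spent sample carriers off the slide warmer

### The job

Take the scraper from its stand and use it to sweep the four spent pieces (two slide mailers, a specimen-cup lid and a test cassette) off the slide warmer into the open discard bin at its end; they are contaminated, so touch them with the scraper only, never with the robot itself. Leave the jar and the dropper bottle standing in their places on the warmer. Finish by putting the scraper back in its stand, blade down, and letting go.

Things in the scene. Friction and masses are not known exactly. Their poses are not given: they have to be found in the camera images.
- warmer: Fixed slide warmer: white box, flat dark steel plate on top, 240 (x) x 400 (y) mm, plate 60 mm above bench. Origin: centre of underside. Rims along the long sides (x = +-120): 6 mm thick, 6 mm above the plate; ends (y = +-200) open. Spent pieces lie within x -110 to +35, y -170 to +170; jar and dropper stand at x above +60. Bin at one end, slide boxes at the other, either way round.
- bin: Fixed open-topped grey discard bin, 240 (its x) x 140 (its y) x 50 mm high, walls and floor 4 mm, so its rim is 10 mm below the warmer plate. Origin: centre of its underside. Its 240 mm side stands 2 mm from an end of the warmer, axes parallel to the warmer's.
- slide_boxes: Fixed stack of slide boxes against the other end of the warmer, 230 x 136 x 80 mm high. Origin: centre of its underside.
- stand: Fixed white upright slot holder for the scraper on the bench: 34 (its x) x 152 (its y) x 50 mm high outside, walls 5 mm, open on top, slot 24 x 142 mm, slot floor 5 mm above its origin. Origin: centre of its underside.
- scraper: Loose T-shaped scraper, 180 g, standing blade-down in its stand. Origin: centre of blade's bottom edge, z up the handle. Stiff black blade 14 (x) x 130 (y, its width) x 45 mm high; shoulder 20 x 70 mm to z = 55; grey handle 24 (x) x 30 (y) mm from z = 55 to 150, to be gripped from above across the 24 mm. Play in the slot: 5 mm in x, 6 mm in y each way; let go, it may lean up to 0.25 rad.
- mailer_a: Loose spent slide mailer, flat white plastic block 82 (x) x 32 (y) x 16 mm, 40 g, lying on the plate. Origin: centre of its underside.
- mailer_b: Second slide mailer, the same as mailer_a.
- cup_lid: Loose specimen-cup lid, white plastic disc 62 mm in diameter, 16 mm high, 30 g. Origin: centre of its underside.
- cassette: Loose spent test cassette, white plastic block 75 (x) x 26 (y) x 13 mm with rounded edges, 30 g. Origin: centre of its underside.
- jar: Loose closed amber glass jar, 46 mm in diameter, 70 mm high, standing on the warmer's plate near its +x rim; must stay. Origin: centre of its underside.
- dropper: Loose amber dropper bottle, 38 mm in diameter, 85 mm high, standing on the warmer's plate near its +x rim; must stay. Origin: centre of its underside.
There are look-alikes about, which are no part of the job. What is shaped like the stand but blue is not meant. What is shaped like the dropper but green is not meant.

How it is judged:
By the outcome, as a careful person would: the job done as asked, in the order asked, and still so for the second after the job is handed in, with the robot touching nothing.
It also fails if it takes over 58 s, if anything falls off the work surface, if the arm or the gripper's body presses on something with over 40 N, if the wrist force passes 120 N, or if a joint passes its speed limit or range.

### The arm

A 6-joint arm with a two-finger parallel gripper is mounted at the origin on the work surface. World frame = base frame: x ahead of the robot, y to its left, z up, the work surface at z = 0. Lengths are in mm, angles in degrees, forces in N, time in s.
With the tool pointing down it reaches from about 300 to 850 mm from the base axis. Payload 4.2 kg.
Tool frame: the origin (TCP) lies midway between the tips of the shut fingers; the grasp point (between the pads) lies 19 mm behind it; z points along the fingers, y is the line along which they close (so a half turn about z gives the same grasp; the last joint's range is limited). The gripper opens to 91 mm and grips with 3 to 60 N. Pads are 32 mm wide; open, the fingers measure 118 mm over their backs; the gripper's body (76 mm by 178 mm) begins 60 mm behind the grasp point.
Start: joints at [66.234, 18.312, 89.639, -0, 72.044, -1.146], TCP at [221.163, 530.785, 182.976] pointing down, gripper open.
Joint ranges: [-177.97, 177.97], [-48.28, 115.42], [12.27, 149.76], [-77.06, 257.06], [2.81, 150.46], [-146.56, 146.56]. Speed limits (degrees/s): [147.25, 147.25, 180, 180, 180, 180].

### API

Orientations are given as [roll, pitch, yaw] about the fixed x, y, z axes, in that order (R = Rz(yaw) Ry(pitch) Rx(roll)).
In Python, from workcell import env gives the robot as it stands.
- The arm moves only by the tool send_rows, never from a script. Its argument "steps" is a list that holds one entry, the list of rows, each a list of 5 numbers: the shift along the tool's x, y, z scaled (see below), then the turn about the tool's z scaled (see below), then the opening, from 0 (shut) to 1 (fully open). In form: [[[dx, dy, dz, yaw, fingers], ...]]. A call has 1 to 5 rows; each row shifts and turns the commanded pose from where the row before left it, along the tool's axes as they then stand; what a row does not reach is not made up. The controller multiplies each number of a shift by 0.04 m and each number of a turn by 0.12 rad. A row lasts 1/12 s, in which the tool goes at most 41.7 mm and 7.16 degrees, less where a joint would pass 70% of its speed; a pose out of reach is approached as far as the arm can. A call with a number of a shift or a turn outside -1 to 1 is refused whole. A call with a gripper value outside its range is refused whole. The fingers move at their own pace and stop on an object; "squeeze" is the grip in N (left out, the last holds). Time passes only in rows, so rows that do not move let the fingers close. It gives the time, the measured TCP pose, the force, the opening and the grip force at its end, in the units of the state.
- env.state(): the state, without advancing time (a new reading comes with each control period).
- env.grab_frame(name): name is "side" or "top"; returns a dict with "pixels" (400x640x3 uint8, red, green, blue), "depth" (400x640 float32, mm along the optical axis (not along the pixel's ray), 0 where there is no reading), "intrinsics" (3x3 intrinsics, pixels), "dist" ([k1, k2, p1, p2, k3] as OpenCV has them; the pictures are not rectified), "cam_to_world" (4x4, takes a point from camera to world coordinates). Camera axes: x right, y down, z forward; pixel columns grow to the right and rows downward; lengths in mm; the calibration is good to about 2 mm. A picture is of the moment at which its call begins.
- env.job_done(): hands the job in; it is judged then, once.
The state is a dict: "time_s": time; "qpos": joint angles; "qvel": joint speeds; "effort": joint torques, N m; "ee_pos": TCP position; "ee_rot": TCP orientation; "force": force on the tool from outside, world axes, zero at the start; "torque": the same for the moment, N m; "gripper_width": finger opening in mm; "gripper_force": force on a finger pad.
Only numpy, scipy, OpenCV 4.12 (cv2) and the standard library are available. Lean on these libraries where they do the work, as an engineer would, in place of code of your own. Each camera call takes 0.05 s, during which the arm holds its last target. There are 200 camera calls.

## Working session

There is one attempt and no reset: what is moved stays moved. The work goes in short steps, Python scripts to look and compute and a tool call to move; the robot and the scene stay as the last step left them, time stands still between calls to the robot, and variables do not carry over. Pictures are saved under pics/ and viewed, at most 12 in all, crops included, and the job is handed in when it is done.

Besides the shell and the picture viewer there is one more tool, called after ">>>" as name([rows], argument=value, ...), one row to a line, values as JSON. send_rows: Moves the arm, as the interface text tells. Shifts and turns lie within -1 to 1; 1 stands for 0.04 m of shift or 0.12 rad of turn. Its arguments: {"type":"object","properties":{"steps":{"type":"array"},"squeeze":{"type":"number"}},"required":["steps"]}

```bash
mkdir -p pics
cat > h.py <<'E'
import numpy as np, cv2
from workcell import env
def world(f):
    d=f["depth"]; h,w=d.shape
    u,v=np.meshgrid(np.arange(w),np.arange(h))
    p=cv2.undistortPoints(np.stack([u,v],-1).reshape(-1,1,2).astype(np.float64),f["intrinsics"],np.array(f["dist"])).reshape(h,w,2)
    c=np.dstack([p*d[...,None],d,np.ones_like(d)]); W=c@np.array(f["cam_to_world"]).T
    W=W[...,:3]; W[d==0]=np.nan
    return W
E
python3 - <<'E'
from h import *
for n in("top","side"):
    f=env.grab_frame(n); cv2.imwrite(f"pics/{n}0.png",f["pixels"][...,::-1]); np.save(f"{n}0.npy",world(f))
print(env.state())
E
```

```text
{'time_s': 0.1, 'qpos': array([ 6.62359706e+01,  1.83477825e+01,  8.96960245e+01, -9.40871428e-04,
        7.20432140e+01, -1.14381043e+00]), 'qvel': array([-0.01683988, -0.12080187, -0.17439982,  0.02926344,  0.05724207,
        0.0798032 ]), 'effort': array([ 1.87537204e-03, -4.13333309e+01, -2.32506180e+01,  7.28410366e-02,
        4.21131158e-02, -5.37844107e-05]), 'ee_pos': array([220.95427392, 530.34725908, 182.22932151]), 'ee_rot': array([-1.79912978e+02, -8.42686121e-04,  1.57380071e+02]), 'force': array([ 0.2569862 , -0.29085101, -0.02715726]), 'torque': array([ 0.00201692,  0.02841517, -0.00400933]), 'gripper_force': 0.0, 'gripper_width': 91.14659188811189}
```

View pics/top0.png

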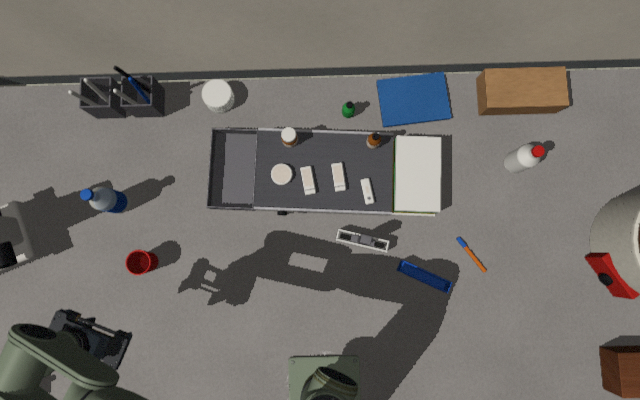

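View pics/side0.png

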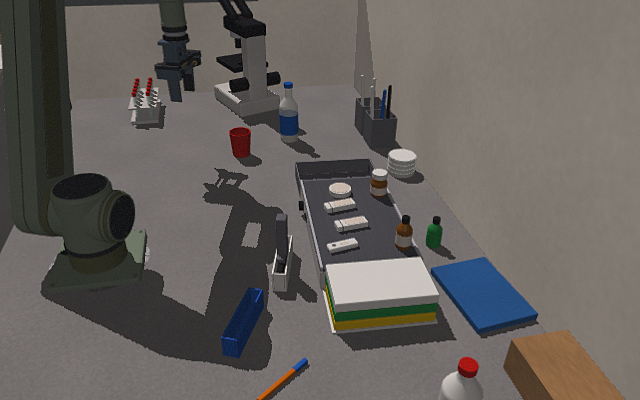

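The top view shows the bin at left (pixels 210-255), the warmer at (255-393, 130-212), and the slide boxes at (418,175). The lid is at (282,174), the mailers at (308,180) and (338,177), and the cassette at (367,191). The jar is at (289,136), the dropper at (374,141), and the white stand with the scraper at (363,240). The side view agrees, with the scraper handle upright at (281,240).

Run:
```python
from h import *
W=np.load("top0.npy"); S=np.load("side0.npy")
img=cv2.imread("pics/top0.png"); 
def rect(m,name,W=W):
    P=W[m][:,:2].astype(np.float32)
    if len(P)<5: print(name,len(P));return
    r=cv2.minAreaRect(P); z=np.median(W[m][:,2]); print(name,len(P),np.round(r[0],1),np.round(r[1],1),round(r[2],1),"z",round(float(z),1))
def box(u0,u1,v0,v1):
    m=np.zeros(W.shape[:2],bool); m[v0:v1,u0:u1]=1; return m
z=W[...,2]
pl=box(258,390,132,210)&(abs(z-60)<4); rect(pl,"plate")
rect(box(395,442,130,216)&(abs(z-80)<5),"boxes")
rect(box(200,256,122,216)&(z>42)&(z<58),"bin")
rect(box(200,450,120,220)&(z>63)&(z<70)&((np.indices(z.shape)[0]<133)|(np.indices(z.shape)[0]>204)),"rims")
rect(box(330,396,222,256)&(z>35)&(z<56),"stand")
rect(box(330,396,222,256)&(z>140),"handle");rect(box(330,396,222,256)&(z>58),"scraper>58")
for n,b in dict(lid=(268,296,160,188),m1=(298,318,160,198),m2=(329,349,160,195),cas=(358,378,176,206)).items():
    rect(box(*b)&(z>69),n)
for n,b in dict(jar=(276,304,120,150),drop=(362,386,126,150)).items():
    m=box(*b)&(z>90); rect(m,n); print(np.nanmax(z[m]))
# side: scraper
zs=S[...,2]; X=S[...,0];Y=S[...,1]
c=W[240,363]; print(c)
m=(abs(X-c[0])<60)&(abs(Y-c[1])<110)
for lo,hi in((20,52),(60,90),(90,110),(110,130),(130,147),(147,160)): rect(m&(zs>lo)&(zs<hi),f"s{lo}",S); rect(box(330,396,222,256)&(z>lo)&(z<hi),f"t{lo}")
# image crop
cv2.imwrite("pics/crop0.png",cv2.resize(img[115:275,200:460],None,fx=3,fy=3,interpolation=cv2.INTER_CUBIC))
```

```text
plate 7153 [639.1 -15. ] [387.9 230.2] 88.5 z 59.4
boxes 3126 [ 621.  -286.2] [130.1 220.3] 86.1 z 79.1
bin 385 [656.4 254. ] [146.4 240.7] 86.8 z 48.1
rims 450 [635.6 -67.8] [503.9 240.7] 86.2 z 65.3
stand 319 [ 433.2 -121. ] [152.   34.1] 74.9 z 48.7
handle 101 [ 433.  -120.9] [29.7 23.6] 78.6 z 153.4
scraper>58 181 [ 433.5 -120.8] [69.8 24.2] 74.7 z 150.7
lid 347 [630.4 109. ] [59.9 59.9] 43.3 z 75.7
m1 302 [609.7  32.6] [80.9 31.7] 9.6 z 75.2
m2 303 [617.4 -56.2] [81.5 32.3] 7.0 z 75.3
cas 193 [ 574.5 -137.8] [73.9 25.7] 9.9 z 72.1
jar 232 [731.9  82.3] [42.6 42. ] 45.9 z 127.4
134.0483870471171
drop 160 [ 716.  -159.1] [35.7 34.5] 61.8 z 117.8
148.33854843497306
[ 429.49965206 -113.76938809  155.00538463]
s20 490 [ 434.7 -124.9] [159.   35.1] 74.4 z 44.3
t20 305 [ 433.2 -121. ] [152.1  34.1] 74.9 z 47.9
s60 125 [ 436.  -139.7] [34.9 25.1] 22.6 z 74.6
t60 33 [ 431.8 -119.2] [68.  20.3] 76.6 z 62.8
s90 82 [ 436.5 -133.6] [32.4 17.2] 22.7 z 100.7
t90 7 [ 428.6 -111.9] [31.2 13. ] 35.1 z 102.1
s110 88 [ 438.8 -131.4] [39.2 19.7] 34.0 z 119.9
t110 7 [ 429.4 -112.4] [33.  14.7] 31.3 z 118.8
s130 70 [ 439.1 -133.1] [36.  18.1] 33.3 z 138.3
t130 8 [ 425.9 -113.9] [30.4 11.6] 43.5 z 138.2
s147 94 [ 434.7 -125. ] [29.9 22.9] 77.4 z 152.6
t147 100 [ 433.  -120.9] [29.7 23.6] 78.6 z 153.5
```

View pics/crop0.png

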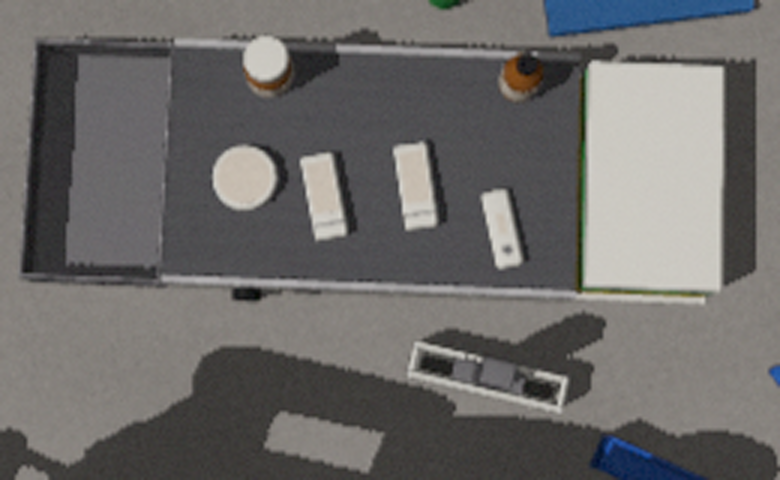

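>>> send_rows([
  [[0,0,-0.1,1,1],[0,0,-0.1,1,1],[0,0,-0.1,1,1],[0,0,-0.1,1,1],[0,0,-0.1,1,1]],
], squeeze=50)

```text
time_s: 0.52
ee_pos: [221.0, 530.5, 202.6]
ee_rot: [-179.9, 0.0, 122.7]
force: [1.1, -0.4, 0.1]
gripper_width: 91.3
gripper_force: 0.0
```

>>> send_rows([
  [[0,0,-0.1,1,1],[0,0,-0.1,1,1],[0,0,-0.1,1,1],[0,0,-0.1,1,1],[0,0,-0.1,1,1]],
])

```text
time_s: 0.93
ee_pos: [221.0, 530.5, 222.7]
ee_rot: [-180.0, 0.1, 88.3]
force: [0.3, -0.5, -0.3]
gripper_width: 91.5
gripper_force: 0.0
```

>>> send_rows([
  [[0,0,-0.1,1,1],[0,0,-0.1,1,1],[0,0,0,0,1]],
])

```text
time_s: 1.18
ee_pos: [221.3, 531.0, 231.3]
ee_rot: [180.0, -0.0, 74.8]
force: [-0.4, -1.0, -0.5]
gripper_width: 91.4
gripper_force: 0.0
```

>>> send_rows([
  [[-0.8,0.52,0,0,1],[-0.8,0.52,0,0,1],[-0.8,0.52,0,0,1],[-0.8,0.52,0,0,1],[-0.8,0.52,0,0,1]],
])

```text
time_s: 1.6
ee_pos: [279.7, 347.2, 230.4]
ee_rot: [-180.0, 0.1, 75.1]
force: [0.6, -0.5, 0.7]
gripper_width: 91.1
gripper_force: 0.0
```

>>> send_rows([
  [[-0.8,0.52,0,0,1],[-0.8,0.52,0,0,1],[-0.8,0.52,0,0,1],[-0.8,0.52,0,0,1],[-0.8,0.52,0,0,1]],
])

```text
time_s: 2.02
ee_pos: [338.2, 165.8, 230.7]
ee_rot: [-180.0, 0.0, 75.1]
force: [0.9, -0.4, -0.1]
gripper_width: 91.6
gripper_force: 0.0
```

>>> send_rows([
  [[-0.8,0.52,0,0,1],[-0.8,0.52,0,0,1],[-0.8,0.52,0,0,1],[-0.8,0.52,0,0,1],[-0.8,0.52,0,0,1]],
])

```text
time_s: 2.43
ee_pos: [396.9, -15.9, 230.7]
ee_rot: [-180.0, -0.0, 75.1]
force: [0.6, 0.3, 0.7]
gripper_width: 90.9
gripper_force: 0.0
```

>>> send_rows([
  [[-0.8,0.52,0,0,1],[-0.8,0.52,0,0,1],[-0.8,0.52,0,0,1],[0,0,0,0,1],[0,0,0,0,1]],
])

```text
time_s: 2.85
ee_pos: [432.1, -124.3, 230.1]
ee_rot: [-179.9, -0.0, 74.8]
force: [-0.7, -0.1, -1.6]
gripper_width: 91.2
gripper_force: 0.0
```

>>> send_rows([
  [[0.05,0.03,0.6,0,1],[0,0,0.8,0,1],[0,0,0.8,0,1],[0,0,0.6,0,1],[0,0,0.4,0,1]],
])

```text
time_s: 3.27
ee_pos: [431.6, -119.2, 100.4]
ee_rot: [-179.7, -0.0, 75.1]
force: [0.9, 0.1, 0.2]
gripper_width: 91.4
gripper_force: 0.0
```

>>> send_rows([
  [[0,0,0,0,0.4],[0,0,0,0,0.3],[0,0,0,0,0.2],[0,0,0,0,0.1],[0,0,0,0,0]],
])

```text
time_s: 3.68
ee_pos: [434.9, -121.4, 104.2]
ee_rot: [179.8, -0.0, 74.9]
force: [-0.9, 0.4, 0.1]
gripper_width: 60.7
gripper_force: 0.0
```

>>> send_rows([
  [[0,0,0,0,0],[0,0,0,0,0],[0,0,0,0,0],[0,0,0,0,0],[0,0,0,0,0]],
])

```text
time_s: 4.1
ee_pos: [434.0, -121.4, 103.0]
ee_rot: [180.0, -0.0, 74.9]
force: [1.0, 0.3, -0.7]
gripper_width: 27.3
gripper_force: 0.0
```

>>> send_rows([
  [[0,0,0,0,0],[0,0,0,0,0],[0,0,0,0,0],[0,0,0,0,0]],
])

```text
time_s: 4.43
ee_pos: [434.0, -121.4, 102.9]
ee_rot: [180.0, -0.0, 74.9]
force: [-1.2, -1.1, 0.3]
gripper_width: 23.8
gripper_force: 50.0
```

>>> send_rows([
  [[0,0,-0.3,0,0],[0,0,-0.6,0,0],[0,0,-0.8,0,0],[0,0,-0.8,0,0],[0,0,-0.5,0,0]],
])

```text
time_s: 4.85
ee_pos: [434.8, -121.5, 225.6]
ee_rot: [179.8, -0.0, 74.9]
force: [-0.5, 0.2, -1.7]
gripper_width: 23.8
gripper_force: 50.0
```

>>> send_rows([
  [[0,0,0,0.5,0],[0,0,0,1,0],[0,0,0,1,0],[0,0,0,1,0],[0,0,0,1,0]],
])

```text
time_s: 5.27
ee_pos: [433.5, -121.2, 222.5]
ee_rot: [-179.9, 0.0, 43.6]
force: [0.0, 1.3, -1.6]
gripper_width: 23.5
gripper_force: 50.0
```

>>> send_rows([
  [[0,0,0,1,0],[0,0,0,1,0],[0,0,0,1,0],[0,0,0,1,0],[0,0,0,1,0]],
])

```text
time_s: 5.68
ee_pos: [433.5, -121.2, 222.4]
ee_rot: [-180.0, 0.1, 9.2]
force: [-0.1, 0.4, -1.0]
gripper_width: 23.5
gripper_force: 50.0
```

>>> send_rows([
  [[0,0,0,1,0],[0,0,0,0.9,0],[0,0,0,0,0],[0,0,0,0,0]],
])

```text
time_s: 6.02
ee_pos: [433.7, -121.2, 222.5]
ee_rot: [-180.0, 0.1, -3.3]
force: [-0.2, -0.6, -1.8]
gripper_width: 23.8
gripper_force: 50.0
```

>>> send_rows([
  [[0.4,-0.3,0,0,0],[0.8,-0.5,0,0,0],[0.8,-0.6,0,0,0],[0.8,-0.6,0,0,0],[0.8,-0.6,0,0,0]],
])

```text
time_s: 6.43
ee_pos: [585.2, -25.3, 222.7]
ee_rot: [-180.0, 0.0, -3.4]
force: [-0.1, -1.5, -1.0]
gripper_width: 23.9
gripper_force: 50.0
```

>>> send_rows([
  [[0.6,-0.4,0,0,0],[0.06,0,0,0,0],[0,0,0,0,0],[0,0,0,0,0]],
])

```text
time_s: 6.77
ee_pos: [610.6, -12.3, 222.2]
ee_rot: [180.0, 0.1, -3.4]
force: [-0.5, -0.6, -2.8]
gripper_width: 24.0
gripper_force: 50.0
```

Run:
```python
from h import *
f=env.grab_frame("side"); cv2.imwrite("pics/side1.png",cv2.resize(f["pixels"][100:320,200:480,::-1],None,fx=2.5,fy=2.5))
```

```text
(no output)
```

View pics/side1.png

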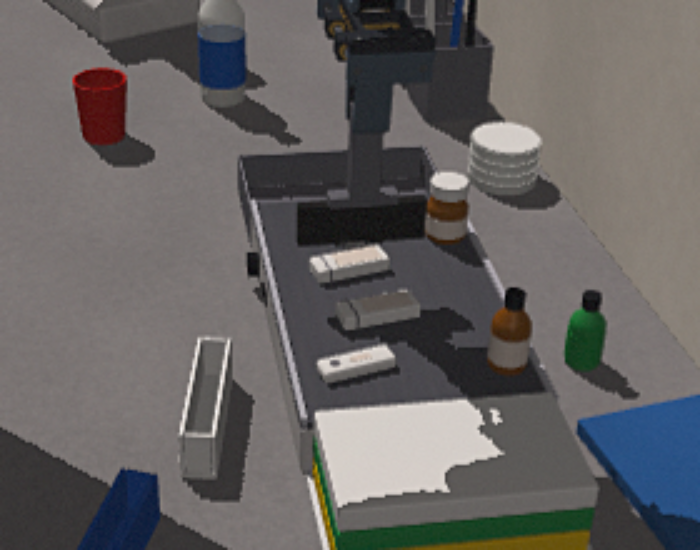

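The side picture shows the blade upright and square to the warmer at (297-427, 220), hovering above the gap between the mailers. The stand is empty at (205,400).

>>> send_rows([
  [[0,0,0.5,0,0],[0,0,0.5,0,0],[0,0,0.35,0,0],[0,0,0.2,0,0],[0,0,0,0,0]],
])

```text
time_s: 7.23
ee_pos: [609.3, -12.7, 159.5]
ee_rot: [180.0, 0.2, -3.5]
force: [-0.6, 0.1, -1.2]
gripper_width: 23.5
gripper_force: 50.0
```

>>> send_rows([
  [[0,-0.2,0,0,0],[0,-0.3,0,0,0],[0,-0.3,0,0,0],[0,-0.3,0,0,0],[0,-0.3,0,0,0]],
])

```text
time_s: 7.65
ee_pos: [615.2, 45.6, 161.7]
ee_rot: [-180.0, -0.1, -3.5]
force: [0.6, -0.0, -0.8]
gripper_width: 23.8
gripper_force: 50.0
```

>>> send_rows([
  [[0,-0.3,0,0,0],[0,-0.3,0,0,0],[0,-0.3,0,0,0],[0,-0.3,0,0,0],[0,-0.3,0,0,0]],
])

```text
time_s: 8.07
ee_pos: [618.5, 105.1, 160.9]
ee_rot: [-180.0, 0.0, -3.5]
force: [0.3, -1.5, -1.0]
gripper_width: 23.6
gripper_force: 50.0
```

Run:
```python
from h import *
f=env.grab_frame("side"); cv2.imwrite("pics/side2.png",cv2.resize(f["pixels"][100:320,200:480,::-1],None,fx=2.5,fy=2.5))
```

```text
(no output)
```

View pics/side2.png

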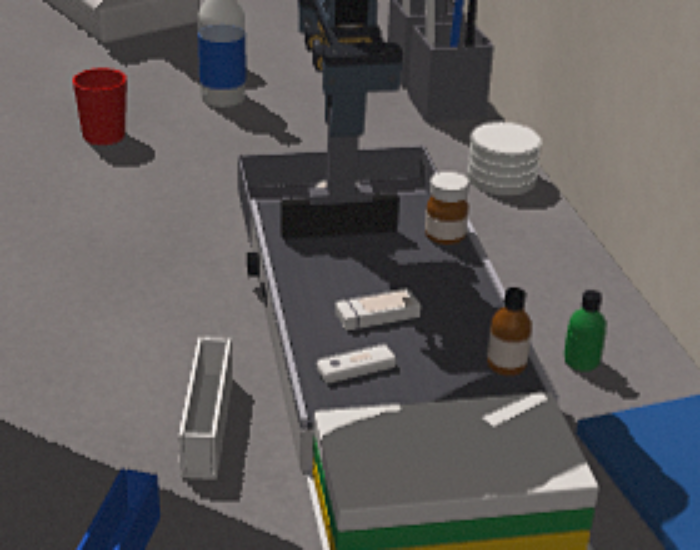

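The mailer and lid are ahead of the blade at (340,190), and the jar at (447,205) is untouched.

>>> send_rows([
  [[0,-0.3,0,0,0],[0,-0.3,0,0,0],[0,-0.3,0,0,0],[0,-0.3,0,0,0],[0,-0.3,0,0,0]],
])

```text
time_s: 8.53
ee_pos: [622.2, 164.9, 160.9]
ee_rot: [-180.0, 0.0, -3.5]
force: [0.1, -0.4, -2.4]
gripper_width: 23.9
gripper_force: 50.0
```

>>> send_rows([
  [[0,-0.3,0,0,0],[0,-0.3,0,0,0],[0,-0.2,0,0,0],[0,-0.15,0,0,0],[0,0,0,0,0]],
])

```text
time_s: 8.95
ee_pos: [624.5, 203.1, 160.8]
ee_rot: [-180.0, -0.0, -3.4]
force: [0.3, 0.1, -2.2]
gripper_width: 23.7
gripper_force: 50.0
```

>>> send_rows([
  [[0,0,0,0,0],[0,0,-0.5,0,0],[0,0,-0.8,0,0],[0,0,-0.3,0,0],[0,0,0,0,0]],
])

```text
time_s: 9.37
ee_pos: [626.6, 201.4, 229.3]
ee_rot: [-179.9, -0.4, -3.6]
force: [0.8, 1.0, -0.5]
gripper_width: 23.8
gripper_force: 50.0
```

Run:
```python
from h import *
f=env.grab_frame("top"); cv2.imwrite("pics/top3.png",cv2.resize(f["pixels"][110:260,195:455,::-1],None,fx=2.5,fy=2.5))
```

```text
(no output)
```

View pics/top3.png

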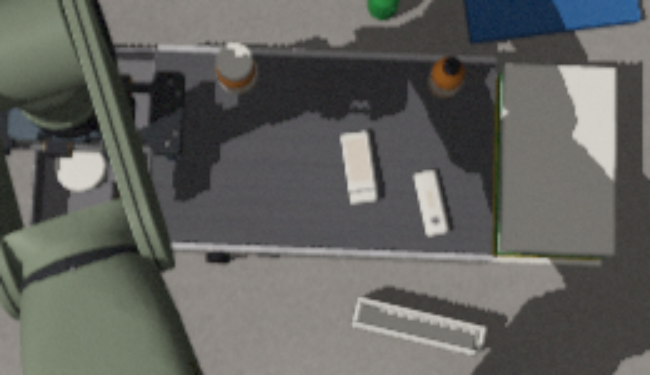

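The lid lies in the bin at (80,170). Only mailer_b at (358,167) and the cassette at (430,203) remain on the plate.

>>> send_rows([
  [[0.05,0.5,0,0,0],[0,0.9,0,0,0],[0,0.9,0,0,0],[0,0.9,0,0,0],[0,0.9,0,0,0]],
])

```text
time_s: 9.83
ee_pos: [614.9, 35.9, 222.8]
ee_rot: [180.0, 0.2, -3.5]
force: [-0.2, -0.2, -2.7]
gripper_width: 23.9
gripper_force: 50.0
```

>>> send_rows([
  [[0,0.9,0,0,0],[0,0.9,0,0,0],[0,0.9,0,0,0],[0,0.7,0,0,0],[0,0,0,0,0]],
])

```text
time_s: 10.25
ee_pos: [606.3, -103.8, 222.7]
ee_rot: [179.8, 0.2, -3.8]
force: [-0.2, -1.1, -1.2]
gripper_width: 23.7
gripper_force: 50.0
```

>>> send_rows([
  [[0,0,0,0,0],[0,0,0,0,0],[0,0,0,0,0]],
])

```text
time_s: 10.5
ee_pos: [607.8, -96.9, 224.1]
ee_rot: [-180.0, 0.1, -3.5]
force: [-0.8, 0.0, -2.1]
gripper_width: 24.2
gripper_force: 50.0
```

Run:
```python
from h import *
f=env.grab_frame("side"); cv2.imwrite("pics/side4.png",cv2.resize(f["pixels"][100:320,200:480,::-1],None,fx=2.5,fy=2.5))
W=world(f)
m=(abs(W[...,0]-610)<90)&(W[...,1]>-200)&(W[...,1]<0)&(W[...,2]>69)&(W[...,2]<80)
n,l,s,c=cv2.connectedComponentsWithStats(m.astype(np.uint8))
for i in range(1,n):
    if s[i,4]>30: print(s[i,4],np.round(W[l==i].min(0)),np.round(W[l==i].max(0)))
b=(abs(W[...,0]-610)<90)&(abs(W[...,1]+98)<40)&(W[...,2]>115)&(W[...,2]<165); P=W[b]
print(len(P),P.min(0),P.max(0)); print(env.state()["ee_pos"],env.state()["ee_rot"])
```

```text
273 [577. -83.  69.] [659. -40.  79.]
184 [ 539. -160.   69.] [ 611. -126.   76.]
759 [ 542.46251741 -112.72432251  124.04598473] [671.18703061 -88.56221545 164.95338928]
[607.91788454 -96.67570971 224.35392482] [-1.79968259e+02  6.10031781e-02 -3.42154123e+00]
```

View pics/side4.png

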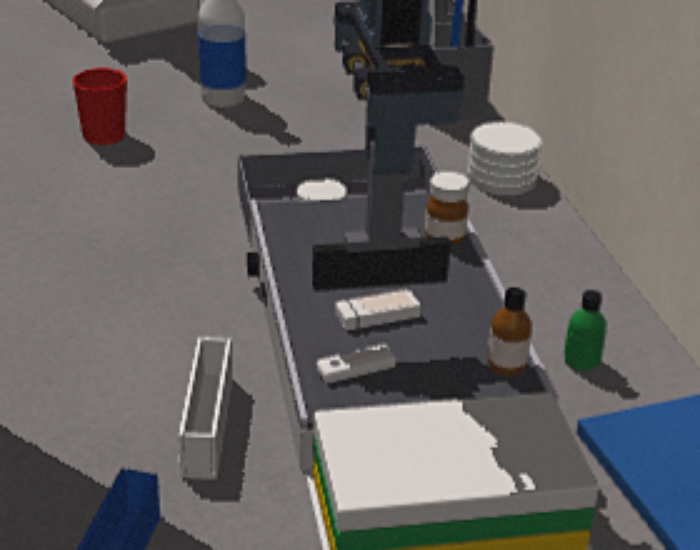

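The blade is at (380,265), between mailer_b at (378,310) and the cassette at (355,362), with about 10 mm clear on each side. The lid is in the bin at (322,190).

>>> send_rows([
  [[0,0,0.5,0,0],[0,0,0.5,0,0],[0,0,0.35,0,0],[0,0,0.22,0,0],[0,0,0,0,0]],
])

```text
time_s: 10.97
ee_pos: [606.8, -96.7, 159.9]
ee_rot: [-180.0, 0.3, -3.4]
force: [-0.9, 0.5, -1.4]
gripper_width: 23.6
gripper_force: 50.0
```

>>> send_rows([
  [[0,-0.2,0,0,0],[0,-0.3,0,0,0],[0,-0.3,0,0,0],[0,-0.3,0,0,0],[0,-0.4,0,0,0]],
])

```text
time_s: 11.38
ee_pos: [612.3, -37.0, 163.1]
ee_rot: [180.0, -0.1, -3.5]
force: [0.5, -0.6, -1.4]
gripper_width: 23.7
gripper_force: 50.0
```

>>> send_rows([
  [[0,-0.4,0,0,0],[0,-0.4,0,0,0],[0,-0.4,0,0,0],[0,-0.4,0,0,0],[0,-0.4,0,0,0]],
])

```text
time_s: 11.8
ee_pos: [616.9, 43.8, 163.0]
ee_rot: [-180.0, -0.1, -3.5]
force: [-0.0, -0.6, -2.7]
gripper_width: 23.9
gripper_force: 50.0
```

>>> send_rows([
  [[0,-0.4,0,0,0],[0,-0.4,0,0,0],[0,-0.4,0,0,0],[0,-0.4,0,0,0],[0,-0.4,0,0,0]],
])

```text
time_s: 12.22
ee_pos: [621.6, 123.6, 162.7]
ee_rot: [-180.0, -0.1, -3.5]
force: [-0.4, -1.4, -1.3]
gripper_width: 24.0
gripper_force: 50.0
```

>>> send_rows([
  [[0,-0.4,0,0,0],[0,-0.4,0,0,0],[0,-0.4,0,0,0],[0,-0.4,0,0,0],[0,-0.2,0,0,0]],
])

```text
time_s: 12.63
ee_pos: [626.2, 196.1, 162.2]
ee_rot: [-179.9, -0.0, -3.4]
force: [0.1, 0.3, -1.3]
gripper_width: 23.5
gripper_force: 50.0
```

>>> send_rows([
  [[0,-0.2,0,0,0],[0,0,0,0,0],[0,0,-0.5,0,0],[0,0,-0.8,0,0],[0,0,-0.3,0,0]],
])

```text
time_s: 13.05
ee_pos: [627.9, 201.3, 229.9]
ee_rot: [-179.9, -0.3, -3.5]
force: [0.4, 0.6, -0.6]
gripper_width: 23.1
gripper_force: 50.0
```

>>> send_rows([
  [[-0.03,0.5,0,0,0],[-0.03,0.95,0,0,0],[-0.03,0.95,0,0,0],[-0.03,0.95,0,0,0],[-0.03,0.95,0,0,0]],
])

```text
time_s: 13.47
ee_pos: [609.3, 28.0, 226.1]
ee_rot: [180.0, 0.0, -3.5]
force: [0.3, 0.5, -1.2]
gripper_width: 23.5
gripper_force: 50.0
```

>>> send_rows([
  [[-0.03,0.95,0,0,0],[-0.03,0.95,0,0,0],[-0.03,0.95,0,0,0],[-0.03,0.95,0,0,0],[-0.03,0.95,0,0,0]],
])

```text
time_s: 13.88
ee_pos: [591.4, -161.5, 226.2]
ee_rot: [180.0, 0.0, -3.6]
force: [0.9, -0.0, -1.6]
gripper_width: 23.5
gripper_force: 50.0
```

>>> send_rows([
  [[-0.03,0.5,0,0,0],[0,0,0,0,0],[0,0,0,0,0],[0,0,0,0,0]],
])

```text
time_s: 14.22
ee_pos: [589.7, -178.8, 226.1]
ee_rot: [-180.0, 0.0, -3.5]
force: [0.2, 1.0, -2.3]
gripper_width: 23.6
gripper_force: 50.0
```

Run:
```python
from h import *
f=env.grab_frame("side"); cv2.imwrite("pics/side5.png",cv2.resize(f["pixels"][100:320,200:480,::-1],None,fx=2.5,fy=2.5))
print(env.state()["ee_pos"],env.state()["ee_rot"])
```

```text
[ 589.86758312 -178.24871648  226.12870211] [-1.79960426e+02  6.36339526e-03 -3.48493067e+00]
```

View pics/side5.png

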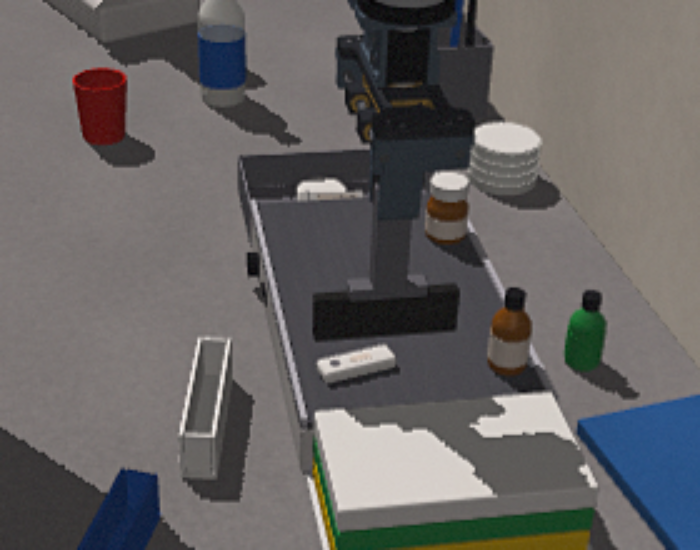

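mailer_b is now in the bin as well, at (330,190). The blade is at (385,310), behind the cassette at (355,362), and the jar and dropper are still standing.

>>> send_rows([
  [[0,0.05,0.5,0,0],[0,0,0.5,0,0],[0,0,0.4,0,0],[0,0,0.24,0,0],[0,0,0,0,0]],
])

```text
time_s: 14.68
ee_pos: [589.2, -179.5, 159.4]
ee_rot: [-180.0, 0.1, -3.4]
force: [-0.9, -0.1, -1.7]
gripper_width: 23.6
gripper_force: 50.0
```

>>> send_rows([
  [[0,-0.2,0,0,0],[0,-0.3,0,0,0],[0,-0.3,0,0,0],[0,-0.3,0,0,0],[0,-0.4,0,0,0]],
])

```text
time_s: 15.1
ee_pos: [593.8, -119.8, 161.1]
ee_rot: [180.0, -0.1, -3.5]
force: [0.6, 0.6, -1.5]
gripper_width: 23.4
gripper_force: 50.0
```

>>> send_rows([
  [[0,-0.4,0,0,0],[0,-0.4,0,0,0],[0,-0.4,0,0,0],[0,-0.4,0,0,0],[0,-0.4,0,0,0]],
])

```text
time_s: 15.52
ee_pos: [598.4, -39.1, 161.0]
ee_rot: [-180.0, -0.0, -3.5]
force: [0.3, 0.5, -2.0]
gripper_width: 24.2
gripper_force: 50.0
```

>>> send_rows([
  [[0,-0.4,0,0,0],[0,-0.4,0,0,0],[0,-0.4,0,0,0],[0,-0.4,0,0,0],[0,-0.4,0,0,0]],
])

```text
time_s: 15.93
ee_pos: [603.1, 40.7, 161.0]
ee_rot: [-180.0, -0.0, -3.4]
force: [0.3, 0.2, -1.3]
gripper_width: 24.0
gripper_force: 50.0
```

>>> send_rows([
  [[0,-0.4,0,0,0],[0,-0.4,0,0,0],[0,-0.4,0,0,0],[0,-0.4,0,0,0],[0,-0.4,0,0,0]],
])

```text
time_s: 16.35
ee_pos: [607.8, 120.6, 161.0]
ee_rot: [-180.0, -0.0, -3.4]
force: [-0.3, -0.3, -1.9]
gripper_width: 23.7
gripper_force: 50.0
```

>>> send_rows([
  [[0,-0.4,0,0,0],[0,-0.4,0,0,0],[0,-0.4,0,0,0],[0,-0.4,0,0,0],[0,-0.3,0,0,0]],
])

```text
time_s: 16.77
ee_pos: [612.8, 196.6, 160.5]
ee_rot: [-180.0, -0.0, -3.5]
force: [-0.6, 0.0, -1.1]
gripper_width: 23.5
gripper_force: 50.0
```

>>> send_rows([
  [[0,-0.15,0,0,0],[0,0,0,0,0],[0,0,-0.5,0,0],[0,0,-0.8,0,0],[0,0,-0.3,0,0]],
])

```text
time_s: 17.18
ee_pos: [614.7, 199.9, 228.3]
ee_rot: [-179.9, -0.3, -3.6]
force: [1.5, -0.6, -0.7]
gripper_width: 23.6
gripper_force: 50.0
```

>>> send_rows([
  [[-0.4,0.6,0,0,0],[-0.4,0.85,0,0,0],[-0.4,0.85,0,0,0],[-0.4,0.85,0,0,0],[-0.4,0.85,0,0,0]],
])

```text
time_s: 17.6
ee_pos: [522.2, 43.4, 224.6]
ee_rot: [180.0, -0.0, -3.5]
force: [1.0, -0.4, -1.8]
gripper_width: 23.8
gripper_force: 50.0
```

>>> send_rows([
  [[-0.4,0.85,0,0,0],[-0.4,0.85,0,0,0],[-0.4,0.85,0,0,0],[-0.4,0.85,0,0,0],[-0.4,0.85,0,0,0]],
])

```text
time_s: 18.02
ee_pos: [431.6, -121.2, 224.8]
ee_rot: [180.0, -0.0, -3.5]
force: [0.2, 0.6, -1.7]
gripper_width: 23.6
gripper_force: 50.0
```

>>> send_rows([
  [[0,0,0,-0.5,0],[0,0,0,-1,0],[0,0,0,-1,0],[0,0,0,-1,0],[0,0,0,-1,0]],
])

```text
time_s: 18.43
ee_pos: [432.7, -120.2, 224.7]
ee_rot: [180.0, 0.0, 27.7]
force: [-0.5, 0.5, -1.0]
gripper_width: 23.7
gripper_force: 50.0
```

>>> send_rows([
  [[0,0,0,-1,0],[0,0,0,-1,0],[0,0,0,-1,0],[0,0,0,-1,0],[0,0,0,-1,0]],
])

```text
time_s: 18.85
ee_pos: [432.8, -120.0, 224.7]
ee_rot: [180.0, 0.0, 62.1]
force: [0.7, -0.5, -1.1]
gripper_width: 23.6
gripper_force: 50.0
```

>>> send_rows([
  [[0,0,0,-1,0],[0,0,0,-0.9,0],[0,0,0,0,0],[0,0,0,0,0],[0,0,0,0,0]],
])

```text
time_s: 19.27
ee_pos: [433.1, -119.6, 224.6]
ee_rot: [180.0, 0.0, 74.7]
force: [0.1, 0.0, -1.7]
gripper_width: 24.2
gripper_force: 50.0
```

Run:
```python
from h import *
f=env.grab_frame("side"); t=env.grab_frame("top")
a=cv2.resize(f["pixels"][140:310,200:480,::-1],None,fx=2,fy=2); b=cv2.resize(t["pixels"][115:260,200:480,::-1],None,fx=2,fy=2)
cv2.imwrite("pics/both6.png",np.vstack([a[:300],b]))
for _ in range(3):
    s=env.state(); print(s["ee_pos"],s["ee_rot"],s["qpos"])
for n,g in(("side",f),("top",t)):
    W=world(g)
    for z0,z1 in((42,53),(124,168)):
        P=W[(abs(W[...,0]-434)<45)&(abs(W[...,1]+122)<90)&(W[...,2]>z0)&(W[...,2]<z1)][:,:2].astype(np.float32)
        if len(P)>9: print(n,z0,len(P),cv2.minAreaRect(P))
```

```text
[ 433.18352225 -119.47905763  224.57927495] [1.79993634e+02 2.02512162e-03 7.47767414e+01] [-1.68846958e+01  5.32931800e+00  1.00545053e+02 -1.91270385e-03
  7.41192075e+01 -1.66091403e+00]
[ 433.18352225 -119.47905763  224.57927495] [1.79993634e+02 2.02512162e-03 7.47767414e+01] [-1.68846958e+01  5.32931800e+00  1.00545053e+02 -1.91270385e-03
  7.41192075e+01 -1.66091403e+00]
[ 433.18352225 -119.47905763  224.57927495] [1.79993634e+02 2.02512162e-03 7.47767414e+01] [-1.68846958e+01  5.32931800e+00  1.00545053e+02 -1.91270385e-03
  7.41192075e+01 -1.66091403e+00]
side 42 244 ((434.5402526855469, -125.45550537109375), (155.14453125, 34.17379379272461), 74.64688110351562)
side 124 178 ((436.88214111328125, -123.65194702148438), (133.7146759033203, 13.848160743713379), 71.61217498779297)
top 42 59 ((447.0200500488281, -70.68739318847656), (46.98631286621094, 33.57490158081055), 74.52169036865234)
top 124 17 ((444.42974853515625, -69.47895812988281), (28.168903350830078, 10.764420509338379), 74.03511810302734)
```

View pics/both6.png

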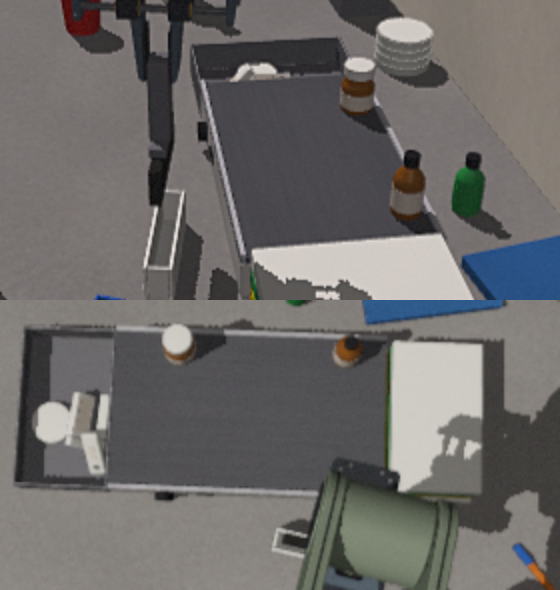

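The plate is clear apart from the jar and dropper. The lid (50,423), the mailers (85,420) and the cassette (95,445) are at the bin end, so I'll check the heights there before stowing the scraper.

Run:
```python
from h import *
t=env.grab_frame("top"); W=world(t)
C=np.array([638.6,-17.5]); a=np.radians(-3.7); u=np.array([np.cos(a),np.sin(a)]); v=np.array([-np.sin(a),np.cos(a)])
lx=(W[...,:2]-C)@u; ly=(W[...,:2]-C)@v; z=W[...,2]
b=(t["pixels"].min(-1)>95)&(abs(lx)<125)&(ly>185)&(ly<345)
print("   ly bins",list(range(188,284,6)))
for x0 in range(-100,50,10):
    print(x0,[ (int(np.nanmax(q)) if (q:=z[(lx>=x0)&(lx<x0+10)&(ly>=y0)&(ly<y0+6)]).size else -1) for y0 in range(188,284,6)])
cv2.imwrite("pics/bin7.png",cv2.resize(t["pixels"][120:220,200:275,::-1],None,fx=6,fy=6,interpolation=cv2.INTER_CUBIC))
```

```text
ly bins [188, 194, 200, 206, 212, 218, 224, 230, 236, 242, 248, 254, 260, 266, 272, 278]
-100 [62, 62, 63, -1, 20, 19, 20, 18, 8, 7, 10, 7, 5, 6, 7, 5]
-90 [66, 61, 59, 48, 31, 30, 29, 29, 26, 5, 7, 11, 6, 3, 9, 3]
-80 [63, 66, 53, 51, 40, 46, 46, 43, 43, 7, 9, 9, 8, 8, 5, 6]
-70 [64, 63, 59, 49, 42, 55, 51, 52, 52, 2, 7, 4, 7, 9, 6, 6]
-60 [63, 63, 59, 56, 48, 60, 64, 64, 62, 53, 25, 32, 36, 37, 28, 5]
-50 [64, 66, 60, 28, 44, 67, 70, 71, 66, 65, 30, 33, 38, 36, 24, 27]
-40 [62, 60, 62, 49, 37, 55, 62, 61, 59, -1, 29, 38, 35, 32, 25, 22]
-30 [64, 66, 60, 49, 38, 39, 34, 1, 20, 25, 32, 35, 39, 32, 20, 19]
-20 [62, 62, 57, 51, 35, 41, 33, 11, 20, 25, 28, 37, 36, 34, 19, 23]
-10 [61, 60, 57, 49, 39, 40, 38, 4, 21, 29, 31, 36, 35, 30, 22, 22]
0 [64, 64, 64, 35, 37, 39, 31, 7, 18, 29, 35, 36, 36, 29, 18, 19]
10 [60, 62, 59, 47, 37, 42, -1, 5, 23, 29, 31, 36, 33, 23, 6, 9]
20 [60, 64, 60, 51, 39, 33, 5, 15, 21, 33, 34, 35, 31, 21, 11, 4]
30 [61, 59, 51, 49, 6, 6, 4, 5, 4, 4, 7, 10, 4, 9, 5, 8]
40 [61, 62, 59, 47, 3, 5, 6, 8, 10, 4, 2, 6, 4, 5, 9, 7]
```

View pics/bin7.png

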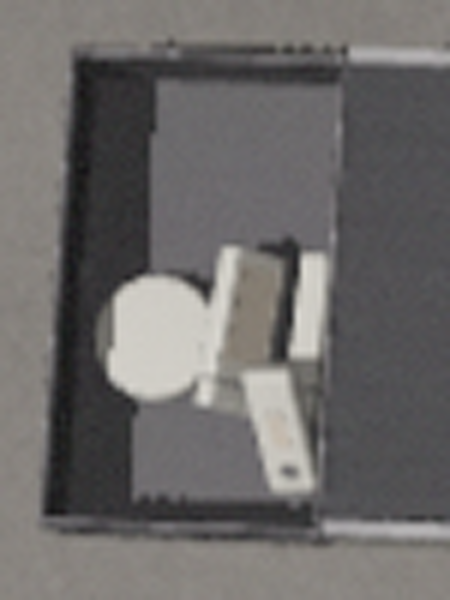

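All four pieces are inside the bin walls: the lid at (155,338), the mailers at (250,310) and (310,305), and the cassette leaning at (280,430). Now I'll put the scraper back.

>>> send_rows([
  [[-0.04,0.03,0.4,0,0],[0,0,0.6,0,0],[0,0,0.5,0,0],[0,0,0,0,0],[0,0,0,0,0]],
])

```text
time_s: 19.83
ee_pos: [433.5, -121.0, 164.2]
ee_rot: [-179.9, -0.0, 74.8]
force: [-0.1, -0.3, -0.9]
gripper_width: 23.6
gripper_force: 50.0
```

>>> send_rows([
  [[0,0,0.2,0,0],[0,0,0.2,0,0],[0,0,0.2,0,0],[0,0,0,0,0],[0,0,0,0,0]],
])

```text
time_s: 20.25
ee_pos: [433.8, -121.0, 140.2]
ee_rot: [-179.9, -0.0, 74.9]
force: [0.2, 0.4, -2.6]
gripper_width: 23.8
gripper_force: 50.0
```

>>> send_rows([
  [[0,0,0.25,0,0],[0,0,0.25,0,0],[0,0,0.2,0,0],[0,0,0.1,0,0],[0,0,0,0,0]],
])

```text
time_s: 20.67
ee_pos: [433.5, -121.0, 107.9]
ee_rot: [-179.9, -0.0, 74.9]
force: [-1.2, 0.0, -1.2]
gripper_width: 23.7
gripper_force: 50.0
```

>>> send_rows([
  [[0,0,0.08,0,0],[0,0,0.04,0,0],[0,0,0,0,0],[0,0,0,0,0],[0,0,0,0,0]],
])

```text
time_s: 21.08
ee_pos: [434.3, -121.2, 104.0]
ee_rot: [180.0, -0.0, 74.9]
force: [-0.4, -0.8, -2.0]
gripper_width: 23.6
gripper_force: 50.0
```

One millimetre above the slot floor, so I'll release gently, rise and look.

>>> send_rows([
  [[0,0,0.02,0,0],[0,0,0,0,0.3],[0,0,0,0,0.4],[0,0,0,0,0.5],[0,0,0,0,0.7]],
])

```text
time_s: 21.5
ee_pos: [434.2, -121.2, 103.1]
ee_rot: [180.0, -0.0, 74.9]
force: [0.8, -0.2, -0.1]
gripper_width: 44.3
gripper_force: 0.0
```

>>> send_rows([
  [[0,0,0,0,1],[0,0,0,0,1],[0,0,0,0,1],[0,0,0,0,1],[0,0,0,0,1]],
])

```text
time_s: 21.92
ee_pos: [434.0, -121.1, 102.9]
ee_rot: [-180.0, -0.0, 74.9]
force: [-0.1, 0.1, 0.1]
gripper_width: 77.4
gripper_force: 0.0
```

>>> send_rows([
  [[0,0,0,0,1],[0,0,-0.3,0,1],[0,0,-0.6,0,1],[0,0,-0.8,0,1],[0,0,-0.8,0,1]],
])

```text
time_s: 22.33
ee_pos: [433.3, -120.9, 203.6]
ee_rot: [-179.9, -0.0, 74.9]
force: [1.3, 0.5, 0.1]
gripper_width: 91.3
gripper_force: 0.0
```

>>> send_rows([
  [[0,0,-0.8,0,1],[0,0,-0.8,0,1],[0,0,0,0,1],[0,0,0,0,1],[0,0,0,0,1]],
])

```text
time_s: 22.75
ee_pos: [433.5, -121.0, 266.2]
ee_rot: [-179.9, -0.0, 74.9]
force: [0.4, 0.4, -0.3]
gripper_width: 91.2
gripper_force: 0.0
```

Run:
```python
from h import *
f=env.grab_frame("side"); cv2.imwrite("pics/side8.png",cv2.resize(f["pixels"][100:320,200:480,::-1],None,fx=2.5,fy=2.5))
W=world(f)
for z0,z1 in((42,53),(147,160)):
    P=W[(abs(W[...,0]-434)<45)&(abs(W[...,1]+122)<90)&(W[...,2]>z0)&(W[...,2]<z1)][:,:2].astype(np.float32)
    if len(P)>9: print(z0,len(P),cv2.minAreaRect(P))
print(env.state()["ee_pos"],env.state()["gripper_width"])
```

```text
42 285 ((434.1180725097656, -125.88842010498047), (152.46481323242188, 34.396568298339844), 74.74930572509766)
147 99 ((434.8862609863281, -126.67766571044922), (28.509408950805664, 24.856868743896484), 79.4875717163086)
[ 433.19982334 -120.9102496   265.61936483] 91.08537807035032
```

View pics/side8.png

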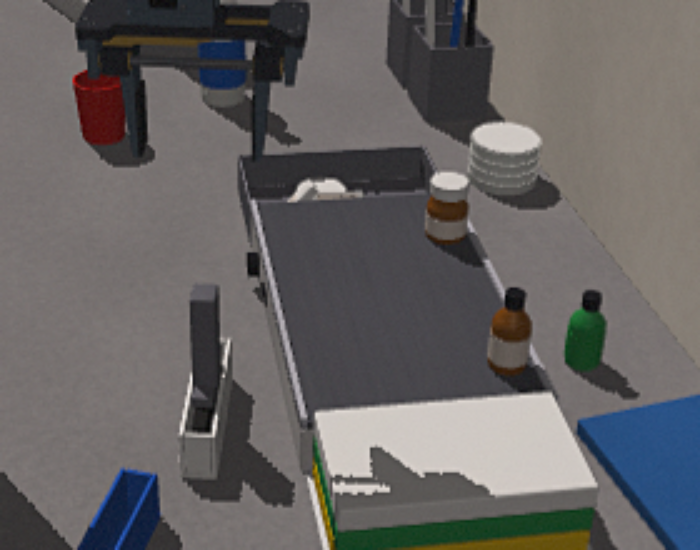

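The scraper stands upright in the white stand at (205,345), the plate is clear, the jar (447,205) and dropper (510,335) are in place, and the gripper is well clear.

```bash
python3 -c "
from workcell import env
print(env.job_done())"
```

```text
the job is handed in; nothing more can be done
None
```

I handed the job in at about 23 s: all four spent pieces are in the discard bin (the cassette leans there, one end above the rim), the jar and dropper bottle are still standing in place, and the scraper is back upright in its white stand, released.

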